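# Move the office stamps to the new rack, in the same order

### The arm

A 6-joint arm with a two-finger parallel gripper is mounted at the origin on the work surface. World frame = base frame: x ahead of the robot, y to its left, z up, the work surface at z = 0. Lengths are in m, angles in rad, forces in N, time in s.
With the tool pointing down it reaches from about 0.3 to 0.875 m from the base axis. Payload 6.4 kg.
Tool frame: the origin (TCP) lies between the finger pads; the fingertips stand ctrl.tip_extent ahead of it and the grasp point (between the pads) is the TCP (ctrl.tip_extent is the distance from the TCP to the fingertips, in m); z points along the fingers, y is the line along which they close (so a half turn about z gives the same grasp; the last joint's range is limited). The gripper opens to 85 mm and grips with 20 to 120 N. Pads are 22 mm wide; open, the fingers measure 114 mm over their backs; the gripper's body (76 mm by 85 mm) begins 54 mm behind the grasp point. The pads swing forward as they close: fully open they stand 13 mm farther back than shut.
Start: joints at [-1.461, 0.181, 1.607, -0, 1.354, -0.206], TCP at [0.179, -0.547, 0.25] pointing down, gripper open.
Joint ranges: [-2.99, 2.99], [-0.89, 2.07], [0.3, 2.58], [-1.14, 4.28], [0, 2.63], [-3.12, 3.12]. Speed limits (rad/s): [2.57, 2.57, 3.01, 3.14, 3.14, 3.14].

### API

Orientations are given as a unit quaternion [w, x, y, z].
In Python, from bench import ctrl gives the robot as it stands.
- The arm moves only by the tool send_rows, never from a script. Its arguments are lists of equal length, an entry for each row: "dr": the turn, a rotation vector about the tool's x, y, z in units of 6 degrees (1.0 is 6 degrees), a list of three; "xyz": the shift along the tool's x, y, z in cm, a list of three; "jaw": the opening in per cent of the stroke, from 0 (shut) to 100 (fully open). In form: {"dr": [[wx, wy, wz], ...], "xyz": [[dx, dy, dz], ...], "jaw": [jaw, ...]}. A call has exactly 8 rows; each row is the pose to reach, as a shift and turn from the pose commanded when the call began, along the tool's axes at that moment; what a row does not reach only later rows make up. A row lasts 1/8 s, in which the tool goes at most 62.5 mm and 10.7 degrees, less where a joint would pass 70% of its speed; a pose out of reach is approached as far as the arm can. A call with a gripper value outside its range is refused whole. The fingers move at their own pace and stop on an object; the grip force is fixed at half the most. Time passes only in rows, so rows that repeat a pose let the fingers close, or fill a call up. It gives the time, the measured TCP pose, the force, the opening and the grip force at its end, in the units of the state.
- ctrl.get_obs(): the state, without advancing time (a new reading comes with each control period).
- ctrl.camera(name): name is "scene" or "top" or "wrist"; returns the picture (384x512x3 uint8, red, green, blue); there is no depth.
- ctrl.calibration(name): a dict with "camera_matrix" (3x3 intrinsics, pixels), "world_from_camera" (4x4, takes a point from camera to world coordinates). Camera axes: x right, y up, looking along -z (the intrinsics and any distortion apply to the point x, -y, -z); pixel columns grow to the right and rows downward; lengths in m; the calibration is good to about 2 mm. A picture is of the moment at which its call begins: read the wrist's pose just before it. calibration takes no time and is no camera call; for the wrist camera it gives the pose at the moment of the call.
- ctrl.hand_in(): hands the job in; it is judged then, once.
The state is a dict: "time_s": time; "q": joint angles; "dq": joint speeds; "joint_efforts": joint torques, N m; "eef_pos": TCP position; "eef_rot": TCP orientation; "wrist_force": force on the tool from outside, world axes, zero at the start; "torque": the same for the moment, N m; "opening": opening from 0.0 (shut) to 1.0 (fully open); "grasp_force": force on a finger pad.
Only numpy, scipy, OpenCV 4.12 (cv2) and the standard library are available. Lean on these libraries where they do the work, as an engineer would, in place of code of your own. Each camera call takes 0.05 s, during which the arm holds its last target. There are 200 camera calls.

### The job

Move the four stamps from the old wooden rack to the new grey rack, one to a compartment, keeping them in the same order from left to right. Stand each one upright on the compartment floor, setting it down rather than dropping it and without tipping it over, and let go of it.

Things in the scene. Friction and masses are not known exactly. Their poses are not given: they have to be found in the camera images.
- old_rack: Old stamp rack, brown wood, full at the start, cards on its rail. Fixed. Origin on the desk under the row's middle; row along y (+y left), front -x, yaw within 0.3 rad. Four compartments 58 (y) x 84 (x) mm, centres y = +96, +32, -32, -96, x = 0; floor 8 mm up; walls 6 thick, tops 20 mm up (back and ends 30). Sloped rail in front; spans x -82 to 48, y +-131.
- new_rack: New stamp rack, grey plastic, empty; left or right of the old one. Fixed. Origin on the desk under the row's middle; row along y (+y left), front -x, yaw within 0.3 rad. Four compartments 58 (y) x 84 (x) mm, centres y = +96, +32, -32, -96, x = 0; floor 8 mm up; walls 6 thick, tops 20 mm up (back and ends 30). Sloped rail in front; spans x -82 to 48, y +-131.
- round_stamp: Rubber stamp, round light-wood mount 40 mm across, 18 thick; dark wood handle. Upright handle: grip cylinder 26 mm thick from 40 to 84 mm above the underside, top 88. Origin: centre of underside, z up. 45-110 g. Starts upright near the centre of a place in the old rack, within 0.15 rad of its yaw.
- square_stamp: Rubber stamp, square light-wood mount 36 x 36 mm, 18 thick; dark wood handle. Upright handle: grip cylinder 26 mm thick from 40 to 84 mm above the underside, top 88. Origin: centre of underside, z up. 45-110 g. Starts upright near the centre of a place in the old rack, within 0.15 rad of its yaw.
- long_stamp: Rubber stamp, oblong light-wood mount 64 (x) x 26 (y) mm, 18 thick; dark wood handle. Fits a compartment only with its x along the rack's x. Upright handle: grip cylinder 26 mm thick from 40 to 84 mm above the underside, top 88. Origin: centre of underside, z up. 45-110 g. Starts upright near the centre of a place in the old rack, within 0.15 rad of its yaw.
- date_stamp: Band date stamp: steel frame 36 (x) x 26 (y) mm, 28 high, rubber bands, white wheels; black handle. Upright handle: grip cylinder 26 mm thick from 40 to 84 mm above the underside, top 88. Origin: centre of underside, z up. 45-110 g. Starts upright near the centre of a place in the old rack, within 0.15 rad of its yaw.
- round_card: White impression card, 46 x 28 mm, showing a ring with a dot, fixed on the old rack's sloped front rail before the place where the round stamp stands at the start; it stays there and shows that place. Origin: card's middle, 64.5 mm in rack -x from the place's centre, 17 mm above the desk.
- square_card: White impression card, 46 x 28 mm, showing a square in a square frame, fixed on the old rack's sloped front rail before the place where the square stamp stands at the start; it stays there and shows that place. Origin: card's middle, 64.5 mm in rack -x from the place's centre, 17 mm above the desk.
- long_card: White impression card, 46 x 28 mm, showing a long narrow frame, fixed on the old rack's sloped front rail before the place where the long stamp stands at the start; it stays there and shows that place. Origin: card's middle, 64.5 mm in rack -x from the place's centre, 17 mm above the desk.
- date_card: White impression card, 46 x 28 mm, showing four small blocks in a row, fixed on the old rack's sloped front rail before the place where the date stamp stands at the start; it stays there and shows that place. Origin: card's middle, 64.5 mm in rack -x from the place's centre, 17 mm above the desk.
Not all that is in view belongs to the job. What is shaped like the square_stamp but green is not meant.

How it is judged:
At the end, for the whole second after the job is handed in: Each stamp stands, released and at rest, in the new rack's compartment of the same rank, left to right, as its starting place: centre within 19.5 mm of the compartment's centre along the row and 27 mm across it, underside within 4 mm of the floor height, upright within 0.1 rad (((y of round_card in the frame of old_rack between 0.076 and 0.116 m and y of round_stamp in the frame of new_rack between 0.0765 and 0.1155 m) or (y of round_card in the frame of old_rack between 0.012 and 0.052 m and y of round_stamp in the frame of new_rack between 0.0125 and 0.0515 m) or (y of round_card in the frame of old_rack between -0.052 and -0.012 m and y of round_stamp in the frame of new_rack between -0.0515 and -0.0125 m) or (y of round_card in the frame of old_rack between -0.116 and -0.076 m and y of round_stamp in the frame of new_rack between -0.1155 and -0.0765 m)) and x of round_stamp in the frame of new_rack between -0.027 and 0.027 m and z of round_stamp in the frame of new_rack between 0.004 and 0.012 m and angle between each of round_stamp, square_stamp, long_stamp, date_stamp's own z axis and vertical below 0.1 rad and linear speed of each of round_stamp, square_stamp, long_stamp, date_stamp below 0.02 m/s and angular speed of each of round_stamp, square_stamp, long_stamp, date_stamp below 0.2 rad/s and ((y of square_card in the frame of old_rack between 0.076 and 0.116 m and y of square_stamp in the frame of new_rack between 0.0765 and 0.1155 m) or (y of square_card in the frame of old_rack between 0.012 and 0.052 m and y of square_stamp in the frame of new_rack between 0.0125 and 0.0515 m) or (y of square_card in the frame of old_rack between -0.052 and -0.012 m and y of square_stamp in the frame of new_rack between -0.0515 and -0.0125 m) or (y of square_card in the frame of old_rack between -0.116 and -0.076 m and y of square_stamp in the frame of new_rack between -0.1155 and -0.0765 m)) and x of square_stamp in the frame of new_rack between -0.027 and 0.027 m and z of square_stamp in the frame of new_rack between 0.004 and 0.012 m and ((y of long_card in the frame of old_rack between 0.076 and 0.116 m and y of long_stamp in the frame of new_rack between 0.0765 and 0.1155 m) or (y of long_card in the frame of old_rack between 0.012 and 0.052 m and y of long_stamp in the frame of new_rack between 0.0125 and 0.0515 m) or (y of long_card in the frame of old_rack between -0.052 and -0.012 m and y of long_stamp in the frame of new_rack between -0.0515 and -0.0125 m) or (y of long_card in the frame of old_rack between -0.116 and -0.076 m and y of long_stamp in the frame of new_rack between -0.1155 and -0.0765 m)) and x of long_stamp in the frame of new_rack between -0.027 and 0.027 m and z of long_stamp in the frame of new_rack between 0.004 and 0.012 m and ((y of date_card in the frame of old_rack between 0.076 and 0.116 m and y of date_stamp in the frame of new_rack between 0.0765 and 0.1155 m) or (y of date_card in the frame of old_rack between 0.012 and 0.052 m and y of date_stamp in the frame of new_rack between 0.0125 and 0.0515 m) or (y of date_card in the frame of old_rack between -0.052 and -0.012 m and y of date_stamp in the frame of new_rack between -0.0515 and -0.0125 m) or (y of date_card in the frame of old_rack between -0.116 and -0.076 m and y of date_stamp in the frame of new_rack between -0.1155 and -0.0765 m)) and x of date_stamp in the frame of new_rack between -0.027 and 0.027 m and z of date_stamp in the frame of new_rack between 0.004 and 0.012 m); the robot touches nothing.
It fails at once if a stamp is dropped (falls freely by some 25 mm or more) ((contact force between the fingers and round_stamp below 0.01 N and linear speed of round_stamp above 0.7 m/s) or (contact force between the fingers and square_stamp below 0.01 N and linear speed of square_stamp above 0.7 m/s) or (contact force between the fingers and long_stamp below 0.01 N and linear speed of long_stamp above 0.7 m/s) or (contact force between the fingers and date_stamp below 0.01 N and linear speed of date_stamp above 0.7 m/s)).
It fails at once if a stamp is tipped over (angle between any of round_stamp, square_stamp, long_stamp, date_stamp's own z axis and vertical above 1 rad).
It also fails if it takes over 96 s, if anything falls off the work surface, if the arm or the gripper's body presses on something with over 40 N, if the wrist force passes 120 N, or if a joint passes its speed limit or range.

## Working session

There is one attempt and no reset: what is moved stays moved. The work goes in short steps, Python scripts to look and compute and a tool call to move; the robot and the scene stay as the last step left them, time stands still between calls to the robot, and variables do not carry over. Pictures are saved under pics/ and viewed, at most 14 in all, crops included, and the job is handed in when it is done.

Besides the shell and the picture viewer there is one more tool, called in YAML: its name, and indented under it one key for each argument. send_rows: Moves the arm, as the interface text tells. Its arguments: {"type":"object","properties":{"dr":{"type":"array","items":{"type":"array","items":{"type":"number"}}},"xyz":{"type":"array","items":{"type":"array","items":{"type":"number"}}},"jaw":{"type":"array","items":{"type":"number"}}},"required":["dr","xyz","jaw"]}

```bash
ls; mkdir -p pics; python3 - <<'E'
from bench import ctrl
import cv2,numpy as np
np.set_printoptions(precision=4,suppress=True)
o=ctrl.get_obs();print(o,ctrl.tip_extent)
for n in("scene","top","wrist"):
    c=ctrl.calibration(n);print(n,c)
    cv2.imwrite(f"pics/{n}0.png",ctrl.camera(n)[:,:,::-1])
E
```

```text
pics
{'time_s': 0.0, 'q': array([-1.4613,  0.1816,  1.608 , -0.    ,  1.3538, -0.2063]), 'dq': array([-0.0007, -0.0006,  0.    , -0.0003, -0.0003,  0.0011]), 'joint_efforts': array([  0.0009, -44.4867, -35.1334,  -0.0003,   0.0088,  -0.    ]), 'eef_pos': array([ 0.1785, -0.546 ,  0.2494]), 'eef_rot': array([-0.0009,  0.9876,  0.1573,  0.    ]), 'wrist_force': array([-0.4533, -0.4365,  0.2892]), 'torque': array([-0.0473,  0.025 , -0.0195]), 'grasp_force': 0.0, 'opening': 0.9985072798995374} 0.019
scene {'camera_matrix': array([[417.8861,   0.    , 256.1689],
       [  0.    , 417.8861, 193.4782],
       [  0.    ,   0.    ,   1.    ]]), 'world_from_camera': array([[ 0.0045, -0.7991,  0.6012,  1.0403],
       [ 1.    ,  0.0041, -0.0019, -0.006 ],
       [-0.0009,  0.6012,  0.7991,  0.8634],
       [ 0.    ,  0.    ,  0.    ,  1.    ]])}
top {'camera_matrix': array([[500.1534,   0.    , 252.5912],
       [  0.    , 500.1534, 195.7873],
       [  0.    ,   0.    ,   1.    ]]), 'world_from_camera': array([[ 0.0002,  0.9978, -0.0658,  0.3752],
       [-1.    ,  0.0002, -0.0001, -0.0206],
       [-0.0001,  0.0658,  0.9978,  1.1583],
       [ 0.    ,  0.    ,  0.    ,  1.    ]])}
wrist {'camera_matrix': array([[330.4983,   0.    , 258.7653],
       [  0.    , 330.4983, 191.3034],
       [  0.    ,   0.    ,   1.    ]]), 'world_from_camera': array([[ 0.3099,  0.9002,  0.3059,  0.2574],
       [-0.9508,  0.2941,  0.0976, -0.5199],
       [-0.0022, -0.3211,  0.947 ,  0.3739],
       [ 0.    ,  0.    ,  0.    ,  1.    ]])}
```

View pics/top0.png

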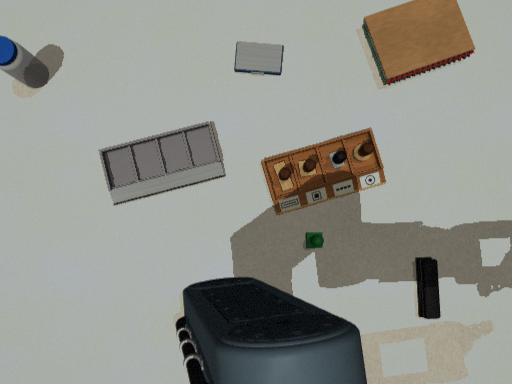

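View pics/scene0.png

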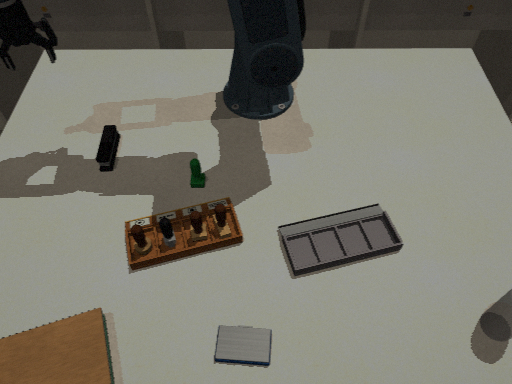

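The top view shows the brown rack's stamps, left to right: long (285,173), square (310,165), date with a black handle (339,157) and round (364,150). The empty grey rack is at about (162,163). The only lookalike is the green square-shaped stamp at (315,240), which I won't use. Next is a close crop to check this, plus mask-based measurement.

```bash
cat > h.py <<'E'
import numpy as np,cv2
from bench import ctrl
np.set_printoptions(precision=4,suppress=True)
def ray(c,uv):
    K,T=c["camera_matrix"],c["world_from_camera"]
    p=np.linalg.solve(K,[uv[0],uv[1],1.]);d=T[:3,:3]@(p*[1,-1,-1]);return T[:3,3],d/np.linalg.norm(d)
def plane(c,uv,z):
    o,d=ray(c,uv);return o+d*(z-o[2])/d[2]
def tri(r):  # least-squares crossing of rays
    A=[np.eye(3)-np.outer(d,d) for o,d in r];return np.linalg.solve(sum(A),sum(a@o for a,(o,d) in zip(A,r)))
def snap(n,f):
    c=ctrl.calibration(n);im=ctrl.camera(n)[:,:,::-1].copy();cv2.imwrite(f"pics/{f}.png",im);return c,im
E
python3 - <<'E'
from h import *
t=cv2.imread("pics/top0.png");s=cv2.imread("pics/scene0.png")
a=cv2.resize(t[115:225,90:395],None,fx=2.6,fy=2.6,interpolation=2)
b=cv2.resize(s[185:285,115:415],None,fx=2.6,fy=2.6,interpolation=2)
w=max(a.shape[1],b.shape[1]);im=np.zeros((a.shape[0]+b.shape[0],w,3),np.uint8)
im[:a.shape[0],:a.shape[1]]=a;im[a.shape[0]:,:b.shape[1]]=b
cv2.imwrite("pics/crop1.png",im);print(a.shape,b.shape)
for n,i in(("top",t),("scene",s)):
    hsv=cv2.cvtColor(i,cv2.COLOR_BGR2HSV)
    for nm,m in(("brown",cv2.inRange(hsv,(3,110,50),(22,255,255))),("grey",cv2.inRange(hsv,(0,0,70),(179,45,170)))):
        m=cv2.morphologyEx(m,cv2.MORPH_CLOSE,np.ones((5,5)))
        for k in cv2.findContours(m,cv2.RETR_EXTERNAL,cv2.CHAIN_APPROX_NONE)[0]:
            if 2000<cv2.contourArea(k)<20000: print(n,nm,cv2.contourArea(k),np.round(cv2.boxPoints(cv2.minAreaRect(k)),1).tolist())
E
```

```text
(286, 793, 3) (260, 780, 3)
top brown 6368.0 [[260.6000061035156, 159.6999969482422], [371.0, 127.30000305175781], [387.1000061035156, 182.3000030517578], [276.6000061035156, 214.60000610351562]]
top brown 5967.5 [[363.5, 16.0], [452.20001220703125, -15.199999809265137], [475.79998779296875, 52.099998474121094], [387.1000061035156, 83.19999694824219]]
top grey 6915.0 [[96.9000015258789, 149.10000610351562], [213.89999389648438, 118.80000305175781], [228.89999389648438, 176.5], [111.9000015258789, 206.8000030517578]]
top grey 2071.5 [[-11.300000190734863, 91.30000305175781], [0.30000001192092896, 33.29999923706055], [66.0999984741211, 46.400001525878906], [54.5, 104.5]]
scene brown 6343.0 [[0.0, 383.0], [0.0, 308.0], [110.0, 308.0], [110.0, 383.0]]
scene brown 5150.0 [[118.69999694824219, 222.8000030517578], [231.60000610351562, 194.60000610351562], [243.5, 241.89999389648438], [130.5, 270.1000061035156]]
```

View pics/crop1.png

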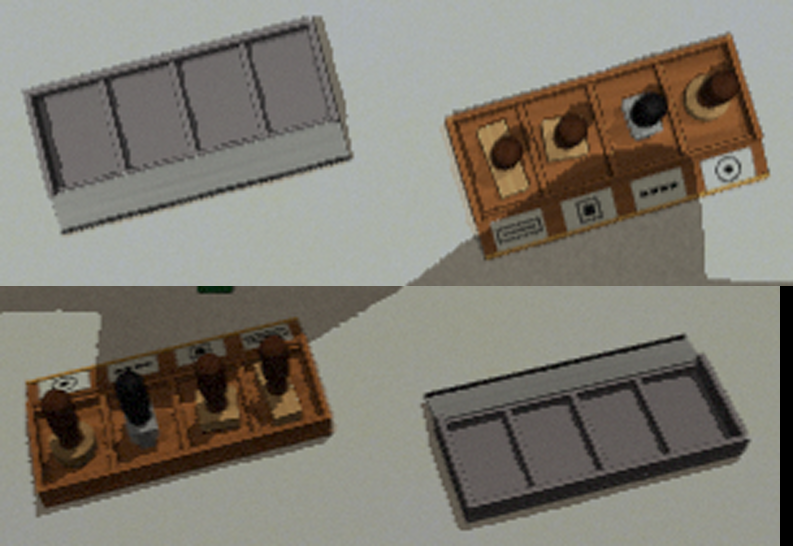

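The crop confirms it. From left to right the cards show a long frame, a square, four blocks and a ring, and the stamps match: long (top handle at crop 510,150), square (571,131), date (650,107), round (718,85). Next I triangulate the handle tops and the rack's back corners across the two views.

```bash
python3 - <<'E'
from h import *
ct,cs=ctrl.calibration("top"),ctrl.calibration("scene")
T=lambda x,y:(90+(x+.5)/2.6-.5,115+(y+.5)/2.6-.5)
S=lambda x,y:(115+(x+.5)/2.6-.5,185+(y-286+.5)/2.6-.5)
for n,a,b in(("long",(510,150),(272,346)),("square",(571,131),(210,366)),("date",(650,107),(129,380)),("round",(718,85),(57,402)),
 ("oBL",(446,116),(331,421)),("oBR",(732,36),(40,493)),("nBL",(25,92),(747,440)),("nBR",(322,16),(467,510))):
    print(n,tri([ray(ct,T(*a)),ray(cs,S(*b))]))
for n,q in(("o",[(446,116,.03),(732,36,.03),(769,178,.008),(485,258,.008)]),("n",[(25,92,.03),(322,16,.03),(351,157,.0),(62,233,.0)])):
    P=np.array([plane(ct,T(x,y),z) for x,y,z in q]);print(n,P.tolist())
    l=(P[0]+P[3])/2-(P[1]+P[2])/2;yaw=np.arctan2(-l[0],l[1]);print("len",np.linalg.norm(l[:2]),"yaw",yaw)
    c=P.mean(0)[:2]+.017*np.array([np.cos(yaw),np.sin(yaw)]);print("origin",c)
E
```

```text
long [ 0.4962 -0.09    0.0869]
square [ 0.5129 -0.1423  0.0808]
date [ 0.532  -0.2079  0.0884]
round [ 0.5512 -0.2662  0.0844]
oBL [ 0.5337 -0.0389  0.0225]
oBR [ 0.6043 -0.2897  0.0227]
nBL [0.555  0.3313 0.0223]
nBR [0.6227 0.0743 0.0236]
o [[0.5326459863408712, -0.04009939979118501, 0.030000000000000027], [0.6033717176772966, -0.2910662217891472, 0.030000000000000027], [0.4803361980987031, -0.32723077975762493, 0.008000000000000007], [0.40926307491712827, -0.07485302754979357, 0.008000000000000007]]
len 0.26146829421797424 yaw 0.27459672590042933
origin [ 0.5228 -0.1787]
n [[0.5537139240639538, 0.3281792938888775, 0.030000000000000027], [0.6210602135718502, 0.06871644310032649, 0.030000000000000027], [0.4998587542914928, 0.044449936775232846, 0.0], [0.431706080078637, 0.30187762388804407, 0.0]]
len 0.2671777485782439 yaw 0.25637382150846777
origin [0.543  0.1901]
```

```bash
cat >> h.py <<'E'
from scipy.spatial.transform import Rotation as R
def go(x,y,z,yaw):
    """print dr, xyz for send_rows to a tool-down pose with tool y at heading yaw"""
    o=ctrl.get_obs();w=o["eef_rot"];r=R.from_quat([w[1],w[2],w[3],w[0]])
    c,s=np.cos(yaw),np.sin(yaw)
    t=R.from_matrix(np.array([[-s,c,0],[c,s,0],[0,0,-1.]]).T)
    t=R.from_matrix(np.column_stack([[-s,c,0],[c,s,0],[0,0,-1.]]))
    print("to",(x,y,z),"dr",(r.inv()*t).as_rotvec()/np.radians(6),"xyz",r.inv().apply(np.array([x,y,z])-o["eef_pos"])*100,"t",round(o["time_s"],2))
OLD=(.523,-.179,.275);NEW=(.543,.190,.256)
def place(rk,y,x=0): return rk[0]-y*np.sin(rk[2])+x*np.cos(rk[2]),rk[1]+y*np.cos(rk[2])+x*np.sin(rk[2])
E
sed -i '/\.T)$/d' h.py
python3 -c "
from h import *
go(*place(OLD,.096),.25,OLD[2])"
```

```text
to (np.float64(0.4969314940522132), np.float64(-0.08660718102768915), 0.25) dr [ -0.0082  -0.0118 -14.6102] xyz [ 44.5358 -33.7946   0.0146] t 0.15
```

send_rows:
  dr:
    - [0,0,-1.6]
    - [0,0,-3.2]
    - [0,0,-4.8]
    - [0,0,-6.4]
    - [0,0,-8]
    - [0,0,-9.7]
    - [0,0,-11.4]
    - [0,0,-13]
  xyz:
    - [4,-3,0]
    - [9,-7,0]
    - [14,-10.6,0]
    - [19,-14.4,0]
    - [24,-18.2,0]
    - [29,-22,0]
    - [34,-25.8,0]
    - [39,-29.6,0]
  jaw: [100,100,100,100,100,100,100,100]

```text
time_s: 1.15
eef_pos: [0.457, -0.144, 0.2504]
eef_rot: [0.0, 0.666, 0.746, 0.0]
wrist_force: [1.1, 0.0, -0.3]
opening: 0.996
grasp_force: 0.0
```

```bash
python3 -c "
from h import *
go(*place(OLD,.096),.25,OLD[2])"
```

```text
to (np.float64(0.4969314940522132), np.float64(-0.08660718102768915), 0.25) dr [ 0.0033  0.0038 -1.5578] xyz [5.2549 4.613  0.0362] t 1.15
```

send_rows:
  dr:
    - [0,0,-1]
    - [0,0,-1.6]
    - [0,0,-1.6]
    - [0,0,-1.6]
    - [0,0,-1.6]
    - [0,0,-1.6]
    - [0,0,-1.6]
    - [0,0,-1.6]
  xyz:
    - [3,2.6,0]
    - [5.2,4.6,0]
    - [5.2,4.6,0]
    - [5.2,4.6,0]
    - [5.2,4.6,0]
    - [5.2,4.6,0]
    - [5.2,4.6,0]
    - [5.2,4.6,0]
  jaw: [100,100,100,100,100,100,100,100]

```text
time_s: 2.15
eef_pos: [0.4963, -0.0895, 0.2503]
eef_rot: [0.0, 0.604, 0.797, 0.0]
wrist_force: [-0.4, -0.3, 0.1]
opening: 1.005
grasp_force: 0.0
```

```bash
python3 -c "
from h import *
go(*place(OLD,.096),.25,OLD[2])
c,im=snap('wrist','w1');print(repr(c['world_from_camera']))"
```

```text
to (np.float64(0.4969314940522132), np.float64(-0.08660718102768915), 0.25) dr [ 0.0008  0.0004 -0.0155] xyz [0.2638 0.1386 0.0343] t 2.15
array([[ 0.9631, -0.2552, -0.086 ,  0.4742],
       [ 0.2693,  0.9122,  0.3088, -0.0092],
       [-0.0003, -0.3205,  0.9472,  0.3747],
       [ 0.    ,  0.    ,  0.    ,  1.    ]])
```

View pics/w1.png

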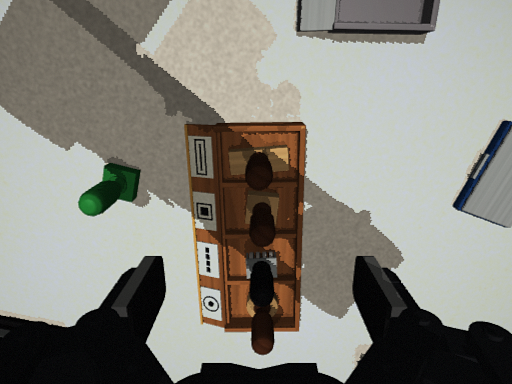

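The wrist view shows the rack with its left side up. The handles, from the top of the picture, are long (260,170), square (263,225), date, black (263,285) and round (262,335). The cards are on the left and the green decoy is at (110,190). I'll take the handle tops from a dark mask and combine these rays with the top camera's.

```bash
cat > m.py <<'E'
from h import *
c=dict(camera_matrix=ctrl.calibration("wrist")["camera_matrix"],world_from_camera=np.array([[ 0.9631,-0.2552,-0.086,0.4742],[0.2693,0.9122,0.3088,-0.0092],[-0.0003,-0.3205,0.9472,0.3747],[0,0,0,1]]))
im=cv2.imread("pics/w1.png");v=im.max(2)
m=((v<62)*255).astype(np.uint8);m[:,:235]=0;m[:,290:]=0;m[:130]=0;m[357:]=0
n,l,st,ce=cv2.connectedComponentsWithStats(cv2.morphologyEx(m,cv2.MORPH_OPEN,np.ones((7,7))))
ct=ctrl.calibration("top");T=lambda x,y:(90+(x+.5)/2.6-.5,115+(y+.5)/2.6-.5)
for s in st[1:]:print(s)
E
python3 m.py
```

```text
[240 142  10   9  87]
[ 245  153   32   44 1070]
[ 246  202   31   52 1140]
[ 235  258   55   90 2194]
[277 274  13   7  91]
```

```bash
cat >> m.py <<'E'
print()
for n,a,b in(("long",(510,150),(260,175)),("square",(571,131),(262,230)),("date",(650,107),(263,293)),("round",(718,85),(262,340))):
    p=plane(c,b,.096);q=tri([ray(c,b),ray(ct,T(*a))]);d=p[:2]-OLD[:2];cs,sn=np.cos(OLD[2]),np.sin(OLD[2]);print(n,p,q,"rack",cs*d[0]+sn*d[1],-sn*d[0]+cs*d[1])
for uv,z in(((218,124),.03),((306,124),.03),((300,331),.03),((185,125),.008),((200,322),.008)): 
    p=plane(c,uv,z);d=p[:2]-OLD[:2];print(uv,p,"rack",cs*d[0]+sn*d[1],-sn*d[0]+cs*d[1])
E
python3 m.py
```

```text
[240 142  10   9  87]
[ 245  153   32   44 1070]
[ 246  202   31   52 1140]
[ 235  258   55   90 2194]
[277 274  13   7  91]

long [ 0.4965 -0.0853  0.096 ] [ 0.4988 -0.0935  0.0656] rack -6.0603905857735396e-05 0.09742293281438175
square [ 0.5126 -0.1357  0.096 ] [ 0.5142 -0.1437  0.0784] rack 0.0017334315593591672 0.04447800278949212
date [ 0.5323 -0.2017  0.096 ] [ 0.5333 -0.2085  0.0862] rack 0.0027826472965681364 -0.02434300935690438
round [ 0.5472 -0.2579  0.096 ] [ 0.5499 -0.265   0.0881] rack 0.0018357240271082396 -0.082502194526604
(218, 124) [ 0.4453 -0.0624  0.03  ] rack -0.04307858138623907 0.1333072898985994
(306, 124) [ 0.5326 -0.038   0.03  ] rack 0.04757570324591235 0.13309807493791373
(300, 331) [ 0.6075 -0.2898  0.03  ] rack 0.05128671484359336 -0.1295794997840299
(185, 125) [ 0.4089 -0.0766  0.008 ] rack -0.08202229901935645 0.1295398630961549
(200, 322) [ 0.4812 -0.3299  0.008 ] rack -0.08119179764051512 -0.13384894553170062
```

```bash
cat >> m.py <<'E'
print()
t=cv2.imread("pics/top0.png");m=((t.max(2)<75)*255).astype(np.uint8)
for n,a in(("long",(510,150)),("square",(571,131)),("date",(650,107)),("round",(718,85))):
    p=plane(ct,T(*a),.096);d=p[:2]-OLD[:2];print(n,p,"rack",cs*d[0]+sn*d[1],-sn*d[0]+cs*d[1])
w=cv2.resize(im[140:360,200:320],None,fx=2.7,fy=2.7,interpolation=2)
w=cv2.convertScaleAbs(w,alpha=2);cv2.imwrite("pics/crop2.png",w)
E
python3 m.py|tail -4
```

```text
long [ 0.4953 -0.0915  0.096 ] rack -0.0028662556674265566 0.09173583186154537
square [ 0.511  -0.1417  0.096 ] rack -0.001379487707367866 0.039150599886372386
date [ 0.5309 -0.2069  0.096 ] rack 6.775939993686197e-05 -0.028960254514870554
round [ 0.5492 -0.2631  0.096 ] rack 0.002384904051706438 -0.08803878870299248
```

View pics/crop2.png

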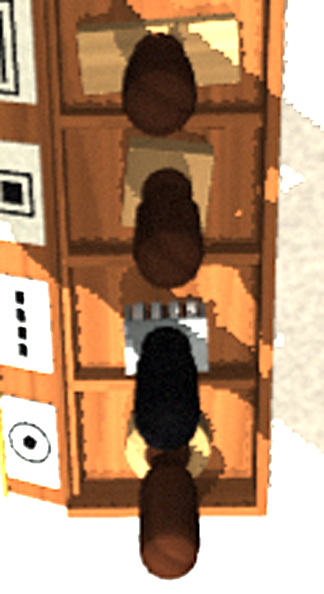

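The crop puts the handle-top centres at about (259,178), (262,235), (261,295) and (263,343) in w1. That agrees with the top camera to within about 3 mm: rack y is .093, .040, −.028 and −.087, with x ≈ 0. I'll pick the long stamp first.

```bash
python3 -c "
from h import *
go(*place(OLD,.093),.07,OLD[2])"
```

```text
to (np.float64(0.4977461348630815), np.float64(-0.08949445662057386), 0.07) dr [ 0.0003  0.0002 -0.0142] xyz [-0.0418  0.1349 18.0314] t 2.2
```

send_rows:
  dr:
    - [0,0,0]
    - [0,0,0]
    - [0,0,0]
    - [0,0,0]
    - [0,0,0]
    - [0,0,0]
    - [0,0,0]
    - [0,0,0]
  xyz:
    - [0,0.1,3]
    - [0,0.1,7]
    - [0,0.1,11]
    - [0,0.1,14]
    - [0,0.1,16.5]
    - [0,0.1,18]
    - [0,0.1,18]
    - [0,0.1,18]
  jaw: [100,100,100,100,100,100,100,50]

```text
time_s: 3.2
eef_pos: [0.4981, -0.0893, 0.0712]
eef_rot: [0.001, 0.604, 0.797, 0.0]
wrist_force: [0.1, -0.6, -0.3]
opening: 0.82
grasp_force: 0.0
```

send_rows:
  dr:
    - [0,0,0]
    - [0,0,0]
    - [0,0,0]
    - [0,0,0]
    - [0,0,0]
    - [0,0,0]
    - [0,0,0]
    - [0,0,0]
  xyz:
    - [0,0,0]
    - [0,0,0]
    - [0,0,0]
    - [0,0,0]
    - [0,0,0]
    - [0,0,0]
    - [0,0,0]
    - [0,0,0]
  jaw: [40,20,10,10,10,10,10,10]

```text
time_s: 4.2
eef_pos: [0.4977, -0.0892, 0.0709]
eef_rot: [0.0, 0.604, 0.797, 0.0]
wrist_force: [-2.1, 0.5, 6.3]
opening: 0.288
grasp_force: 58.6
```

Gripped at 0.288 opening with 58.6 N. Lifting.

send_rows:
  dr:
    - [0,0,0]
    - [0,0,0]
    - [0,0,0]
    - [0,0,0]
    - [0,0,0]
    - [0,0,0]
    - [0,0,0]
    - [0,0,0]
  xyz:
    - [0,0,-1]
    - [0,0,-3]
    - [0,0,-5.5]
    - [0,0,-8]
    - [0,0,-10.5]
    - [0,0,-12.5]
    - [0,0,-14]
    - [0,0,-14]
  jaw: [10,10,10,10,10,10,10,10]

```text
time_s: 5.2
eef_pos: [0.4979, -0.0892, 0.2114]
eef_rot: [0.001, 0.604, 0.797, 0.0]
wrist_force: [-0.7, -0.3, -1.2]
opening: 0.288
grasp_force: 58.9
```

```bash
python3 -c "
from h import *
go(*place(NEW,.096,0),.21,NEW[2])"
```

```text
to (np.float64(0.5186915572179749), np.float64(0.28287141438307595), 0.21) dr [0.0172 0.0136 0.1707] xyz [35.2631 12.0631  0.1143] t 5.2
```

send_rows:
  dr:
    - [0,0,0.1]
    - [0,0,0.2]
    - [0,0,0.2]
    - [0,0,0.2]
    - [0,0,0.2]
    - [0,0,0.2]
    - [0,0,0.2]
    - [0,0,0.2]
  xyz:
    - [3,1,0]
    - [8,2.7,0]
    - [13,4.5,0]
    - [18,6.2,0]
    - [23,8,0]
    - [28,9.6,0]
    - [32,11,0]
    - [35.2,12,0]
  jaw: [10,10,10,10,10,10,10,10]

```text
time_s: 6.2
eef_pos: [0.5167, 0.284, 0.2088]
eef_rot: [-0.001, 0.612, 0.791, -0.001]
wrist_force: [-0.8, -0.1, -0.1]
opening: 0.291
grasp_force: 58.9
```

send_rows:
  dr:
    - [0,0,0]
    - [0,0,0]
    - [0,0,0]
    - [0,0,0]
    - [0,0,0]
    - [0,0,0]
    - [0,0,0]
    - [0,0,0]
  xyz:
    - [0,0,0]
    - [0,0,0]
    - [0,0,0]
    - [0,0,0]
    - [0,0,0]
    - [0,0,0]
    - [0,0,0]
    - [0,0,0]
  jaw: [10,10,10,10,10,10,10,10]

```text
time_s: 7.2
eef_pos: [0.5177, 0.2824, 0.2103]
eef_rot: [0.0, 0.612, 0.791, 0.0]
wrist_force: [0.4, -0.1, -0.4]
opening: 0.29
grasp_force: 59.0
```

```bash
python3 -c "
from h import *
go(*place(NEW,.096,0),.21,NEW[2])
c,im=snap('wrist','w2');np.save('w2.npy',c['world_from_camera'])
for r in [.3]: pass
cv2.imwrite('pics/w2b.png',cv2.resize(im,(800,600),interpolation=2))"
```

```text
to (np.float64(0.5186915572179749), np.float64(0.28287141438307595), 0.21) dr [ 0.0006 -0.0001 -0.0283] xyz [0.0223 0.1125 0.0319] t 7.2
```

View pics/w2b.png

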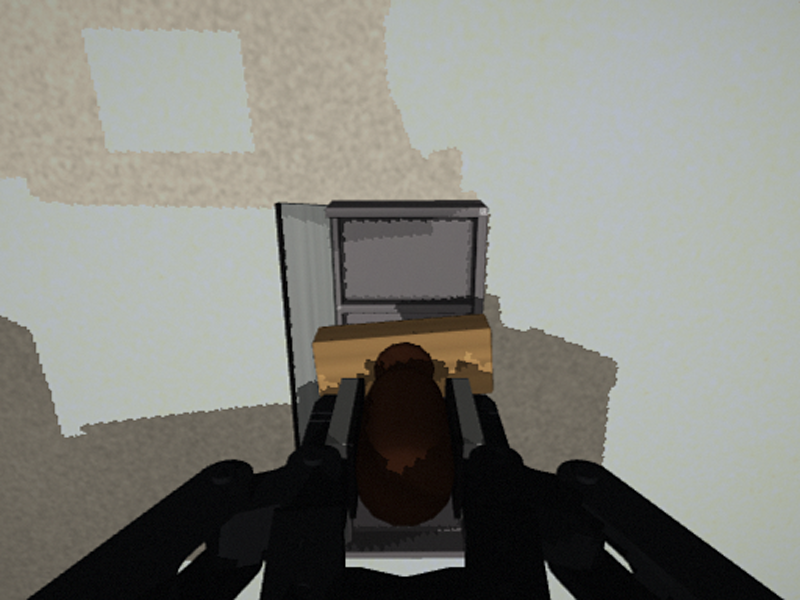

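The view shows the held long stamp's mount at (403,355), with the grey rack's left end rim at y≈205 and its first compartment floor at (408,260). I'm computing the rack pose from these corners.

```bash
python3 - <<'E'
from h import *
c=ctrl.calibration("wrist");c["world_from_camera"]=np.load("w2.npy")
cs,sn=np.cos(NEW[2]),np.sin(NEW[2])
for n,uv,z in(("BL outer top (48,131)",(488,203),.03),("FL comp (-48?,131)",(327,202),.03),("rail FL (-82,131)",(277,204),.015),("rail front low (-82,?)",(298,448),.0),
 ("floor BL (42,125)",(471,219),.008),("floor FL (-42,125)",(343,222),.008),("wall top (.,67)",(400,303),.02),("right end rim outer(.,-131)",(400,557),.03),("mountA",(313,345),.148),("mountB",(490,328),.148),("mount bottomA",(320,393),.148)):
    p=plane(c,((uv[0]+.5)*.64-.5,(uv[1]+.5)*.64-.5),z);d=p[:2]-NEW[:2];print(n,"->",1000*np.array([cs*d[0]+sn*d[1],-sn*d[0]+cs*d[1]]))
E
```

```text
BL outer top (48,131) -> [ 48.0898 135.3449]
FL comp (-48?,131) -> [-46.2149 136.2724]
rail FL (-82,131) -> [-79.2921 133.0554]
rail front low (-82,?) -> [-82.3103 -52.9407]
floor BL (42,125) -> [ 41.2965 122.1413]
floor FL (-42,125) -> [-39.9992 120.5256]
wall top (.,67) -> [-3.9885 70.0583]
right end rim outer(.,-131) -> [  -5.203  -127.9381]
mountA -> [-36.9129  97.048 ]
mountB -> [ 32.3722 103.9984]
mount bottomA -> [-35.353   75.7982]
```

The new rack pose agrees to within about 3 mm, and the stamp is at about 0.1 rad yaw, which fits. Lowering.

send_rows:
  dr:
    - [0,0,0]
    - [0,0,0]
    - [0,0,0]
    - [0,0,0]
    - [0,0,0]
    - [0,0,0]
    - [0,0,0]
    - [0,0,0]
  xyz:
    - [0.1,0.1,2.5]
    - [0.1,0.1,6]
    - [0.1,0.1,9.5]
    - [0.1,0.1,12]
    - [0.1,0.1,13.2]
    - [0.1,0.1,13.7]
    - [0.1,0.1,13.9]
    - [0.1,0.1,13.9]
  jaw: [10,10,10,10,10,10,10,10]

```text
time_s: 8.25
eef_pos: [0.519, 0.2838, 0.0722]
eef_rot: [0.0, 0.612, 0.791, 0.001]
wrist_force: [0.5, 0.2, -0.5]
opening: 0.292
grasp_force: 59.0
```

send_rows:
  dr:
    - [0,0,0]
    - [0,0,0]
    - [0,0,0]
    - [0,0,0]
    - [0,0,0]
    - [0,0,0]
    - [0,0,0]
    - [0,0,0]
  xyz:
    - [0,0,0]
    - [0,0,0]
    - [0,0,0]
    - [0,0,0]
    - [0,0,0]
    - [0,0,0]
    - [0,0,0]
    - [0,0,0]
  jaw: [10,10,30,40,60,80,100,100]

```text
time_s: 9.25
eef_pos: [0.5184, 0.2836, 0.0713]
eef_rot: [0.0, 0.612, 0.791, 0.0]
wrist_force: [0.2, -0.4, -0.3]
opening: 1.0
grasp_force: 0.0
```

send_rows:
  dr:
    - [0,0,0]
    - [0,0,0]
    - [0,0,0]
    - [0,0,0]
    - [0,0,0]
    - [0,0,0]
    - [0,0,0]
    - [0,0,0]
  xyz:
    - [0,0,0]
    - [0,0,-1]
    - [0,0,-4]
    - [0,0,-8]
    - [0,0,-12]
    - [0,0,-16]
    - [0,0,-18]
    - [0,0,-18]
  jaw: [100,100,100,100,100,100,100,100]

```text
time_s: 10.25
eef_pos: [0.5195, 0.2839, 0.2541]
eef_rot: [0.001, 0.612, 0.791, 0.002]
wrist_force: [-0.1, 1.1, 0.0]
opening: 1.002
grasp_force: 0.0
```

```bash
python3 -c "
from h import *
c,im=snap('wrist','w3');np.save('w3.npy',c['world_from_camera'])
cv2.imwrite('pics/w3b.png',im)
go(*place(OLD,.040),.25,OLD[2])"
```

```text
to (np.float64(0.5121381225217555), np.float64(-0.14050299209487047), 0.25) dr [ 0.018  -0.0009 -0.2103] xyz [-40.904  -11.2454   0.1893] t 10.3
```

View pics/w3b.png

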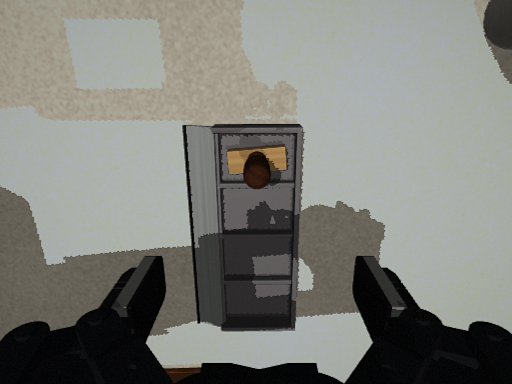

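The long stamp stands upright in the leftmost compartment, at (258,165). Next is the square stamp.

send_rows:
  dr:
    - [0,0,-0.1]
    - [0,0,-0.2]
    - [0,0,-0.2]
    - [0,0,-0.2]
    - [0,0,-0.2]
    - [0,0,-0.2]
    - [0,0,-0.2]
    - [0,0,-0.2]
  xyz:
    - [-5,-1.4,0.2]
    - [-11,-3,0.2]
    - [-17,-4.7,0.2]
    - [-23,-6.3,0.2]
    - [-29,-8,0.2]
    - [-34,-9.4,0.2]
    - [-38,-10.5,0.2]
    - [-40.8,-11.2,0.2]
  jaw: [100,100,100,100,100,100,100,100]

```text
time_s: 11.3
eef_pos: [0.5109, -0.1411, 0.2475]
eef_rot: [-0.001, 0.605, 0.796, -0.0]
wrist_force: [0.6, 0.9, 0.1]
opening: 1.003
grasp_force: 0.0
```

```bash
python3 - <<'E'
from h import *
go(*place(OLD,.040),.07,OLD[2])
c=ctrl.calibration("wrist");c["world_from_camera"]=np.load("w3.npy")
cs,sn=np.cos(NEW[2]),np.sin(NEW[2])
for n,uv,z in(("BL(48,131)",(303,125),.03),("BR(48,-131)",(295,331),.03),("w67",(258,184),.02),("w0",(258,232),.02),("w-67",(258,278),.02),("handle top",(257,178),.096)):
    p=plane(c,uv,z);d=p[:2]-NEW[:2];print(n,"->",1000*np.array([cs*d[0]+sn*d[1],-sn*d[0]+cs*d[1]]))
E
```

```text
to (np.float64(0.5121381225217555), np.float64(-0.14050299209487047), 0.07) dr [-0.0205 -0.0181 -0.0276] xyz [-0.0047  0.1727 17.7522] t 11.3
BL(48,131) -> [ 48.651  135.0964]
BR(48,-131) -> [  48.622  -129.5288]
w67 -> [ 1.4403 67.7242]
w0 -> [1.1739 7.6379]
w-67 -> [  0.8917 -56.0203]
handle top -> [ 0.4983 97.1606]
```

send_rows:
  dr:
    - [0,0,0]
    - [0,0,0]
    - [0,0,0]
    - [0,0,0]
    - [0,0,0]
    - [0,0,0]
    - [0,0,0]
    - [0,0,0]
  xyz:
    - [0,0.1,1]
    - [0,0.1,5]
    - [0,0.1,10]
    - [0,0.1,14]
    - [0,0.1,16.5]
    - [0,0.1,17.9]
    - [0,0.1,17.9]
    - [0,0.1,17.9]
  jaw: [100,100,100,100,100,100,80,50]

```text
time_s: 12.3
eef_pos: [0.5137, -0.1392, 0.0712]
eef_rot: [0.001, 0.604, 0.797, 0.0]
wrist_force: [-0.1, -0.5, 0.7]
opening: 0.605
grasp_force: 0.0
```

send_rows:
  dr:
    - [0,0,0]
    - [0,0,0]
    - [0,0,0]
    - [0,0,0]
    - [0,0,0]
    - [0,0,0]
    - [0,0,0]
    - [0,0,0]
  xyz:
    - [0,0,0]
    - [0,0,0]
    - [0,0,0]
    - [0,0,0]
    - [0,0,0]
    - [0,0,0]
    - [0,0,0]
    - [0,0,0]
  jaw: [40,20,10,10,10,10,10,10]

```text
time_s: 13.3
eef_pos: [0.5138, -0.1397, 0.0715]
eef_rot: [0.001, 0.604, 0.797, 0.0]
wrist_force: [-0.3, -1.2, 6.3]
opening: 0.289
grasp_force: 58.8
```

send_rows:
  dr:
    - [0,0,0]
    - [0,0,0]
    - [0,0,0]
    - [0,0,0]
    - [0,0,0]
    - [0,0,0]
    - [0,0,0]
    - [0,0,0]
  xyz:
    - [0,0,-1]
    - [0,0,-3]
    - [0,0,-5.5]
    - [0,0,-8]
    - [0,0,-10.5]
    - [0,0,-12.5]
    - [0,0,-14]
    - [0,0,-14]
  jaw: [10,10,10,10,10,10,10,10]

```text
time_s: 14.3
eef_pos: [0.5136, -0.1395, 0.2116]
eef_rot: [0.001, 0.604, 0.797, 0.0]
wrist_force: [0.4, -0.0, -0.7]
opening: 0.288
grasp_force: 58.8
```

```bash
python3 -c "
from h import *
go(*place(NEW,.034,0),.21,NEW[2])"
```

```text
to (np.float64(0.5343907598480327), np.float64(0.22289195926067273), 0.21) dr [0.0178 0.0162 0.1711] xyz [34.3279 11.8021  0.1243] t 14.3
```

send_rows:
  dr:
    - [0,0,0.1]
    - [0,0,0.2]
    - [0,0,0.2]
    - [0,0,0.2]
    - [0,0,0.2]
    - [0,0,0.2]
    - [0,0,0.2]
    - [0,0,0.2]
  xyz:
    - [3,1,0]
    - [8,2.7,0]
    - [13,4.5,0]
    - [18,6.2,0]
    - [23,8,0]
    - [28,9.6,0]
    - [32,11,0]
    - [34.3,11.8,0]
  jaw: [10,10,10,10,10,10,10,10]

```text
time_s: 15.3
eef_pos: [0.5328, 0.225, 0.2089]
eef_rot: [-0.001, 0.611, 0.791, -0.001]
wrist_force: [0.2, 0.1, 0.1]
opening: 0.285
grasp_force: 58.9
```

send_rows:
  dr:
    - [0,0,0]
    - [0,0,0]
    - [0,0,0]
    - [0,0,0]
    - [0,0,0]
    - [0,0,0]
    - [0,0,0]
    - [0,0,0]
  xyz:
    - [0,0,0]
    - [0,0,0]
    - [0,0,0]
    - [0,0,0]
    - [0,0,0]
    - [0,0,0]
    - [0,0,0]
    - [0,0,0]
  jaw: [10,10,10,10,10,10,10,10]

```text
time_s: 16.3
eef_pos: [0.5338, 0.2229, 0.2103]
eef_rot: [0.0, 0.612, 0.791, -0.0]
wrist_force: [-0.4, 0.6, 0.4]
opening: 0.293
grasp_force: 58.9
```

```bash
python3 -c "
from h import *
go(*place(NEW,.034,0),.072,NEW[2])
c,im=snap('wrist','w4')"
```

```text
to (np.float64(0.5343907598480327), np.float64(0.22289195926067273), 0.072) dr [-0.      0.0003 -0.0284] xyz [-0.0174  0.0562 13.8308] t 16.3
```

View pics/w4.png

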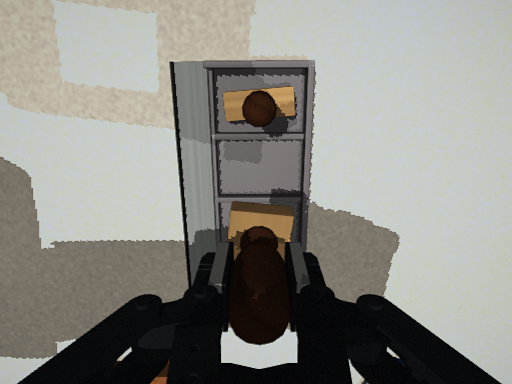

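The long stamp is centred in its compartment at (260,104), and the square stamp hangs level over the second one. Lowering and releasing.

send_rows:
  dr:
    - [0,0,0]
    - [0,0,0]
    - [0,0,0]
    - [0,0,0]
    - [0,0,0]
    - [0,0,0]
    - [0,0,0]
    - [0,0,0]
  xyz:
    - [0,0,2.5]
    - [0,0,6]
    - [0,0,9.5]
    - [0,0,12]
    - [0,0,13.2]
    - [0,0,13.7]
    - [0,0,13.9]
    - [0,0,13.9]
  jaw: [10,10,10,10,10,10,10,10]

```text
time_s: 17.35
eef_pos: [0.5344, 0.2231, 0.0721]
eef_rot: [0.0, 0.612, 0.791, 0.001]
wrist_force: [0.4, 0.2, -0.5]
opening: 0.288
grasp_force: 58.9
```

send_rows:
  dr:
    - [0,0,0]
    - [0,0,0]
    - [0,0,0]
    - [0,0,0]
    - [0,0,0]
    - [0,0,0]
    - [0,0,0]
    - [0,0,0]
  xyz:
    - [0,0,0]
    - [0,0,0]
    - [0,0,0]
    - [0,0,0]
    - [0,0,0]
    - [0,0,0]
    - [0,0,0]
    - [0,0,0]
  jaw: [10,10,30,40,60,80,100,100]

```text
time_s: 18.35
eef_pos: [0.5339, 0.2229, 0.0713]
eef_rot: [0.0, 0.612, 0.791, 0.0]
wrist_force: [0.6, -0.0, 0.6]
opening: 1.003
grasp_force: 0.0
```

send_rows:
  dr:
    - [0,0,0]
    - [0,0,0]
    - [0,0,0]
    - [0,0,0]
    - [0,0,0]
    - [0,0,0]
    - [0,0,0]
    - [0,0,0]
  xyz:
    - [0,0,0]
    - [0,0,-1]
    - [0,0,-4]
    - [0,0,-8]
    - [0,0,-12]
    - [0,0,-16]
    - [0,0,-18]
    - [0,0,-18]
  jaw: [100,100,100,100,100,100,100,100]

```text
time_s: 19.35
eef_pos: [0.535, 0.2232, 0.254]
eef_rot: [0.002, 0.612, 0.791, 0.002]
wrist_force: [0.5, -0.2, -1.0]
opening: 1.0
grasp_force: 0.0
```

```bash
python3 -c "
from h import *
go(*place(OLD,-.028,.001),.25,OLD[2])"
```

```text
to (np.float64(0.5315657394323994), np.float64(-0.20567635859663455), 0.25) dr [ 0.0478  0.0035 -0.21  ] xyz [-41.4349 -11.0686   0.3621] t 19.35
```

send_rows:
  dr:
    - [0,0,-0.1]
    - [0,0,-0.2]
    - [0,0,-0.2]
    - [0,0,-0.2]
    - [0,0,-0.2]
    - [0,0,-0.2]
    - [0,0,-0.2]
    - [0,0,-0.2]
  xyz:
    - [-5,-1.4,0.1]
    - [-11,-3,0.1]
    - [-17,-4.7,0.1]
    - [-23,-6.3,0.1]
    - [-29,-8,0.1]
    - [-34,-9.4,0.1]
    - [-38.5,-10.5,0.1]
    - [-41.4,-11.1,0.1]
  jaw: [100,100,100,100,100,100,100,100]

```text
time_s: 20.35
eef_pos: [0.529, -0.2077, 0.2488]
eef_rot: [-0.001, 0.605, 0.796, -0.0]
wrist_force: [0.8, 0.6, 1.0]
opening: 1.0
grasp_force: 0.0
```

send_rows:
  dr:
    - [0,0,0]
    - [0,0,0]
    - [0,0,0]
    - [0,0,0]
    - [0,0,0]
    - [0,0,0]
    - [0,0,0]
    - [0,0,0]
  xyz:
    - [0,0,0]
    - [0,0,0]
    - [0,0,0]
    - [0,0,0]
    - [0,0,0]
    - [0,0,0]
    - [0,0,0]
    - [0,0,0]
  jaw: [100,100,100,100,100,100,100,100]

```text
time_s: 21.35
eef_pos: [0.53, -0.2057, 0.2503]
eef_rot: [-0.0, 0.604, 0.797, 0.0]
wrist_force: [0.5, 0.2, 0.2]
opening: 1.0
grasp_force: 0.0
```

```bash
python3 -c "
from h import *
go(*place(OLD,-.028,.001),.071,OLD[2])
c,im=snap('wrist','w5');np.save('w5.npy',c['world_from_camera'])
cv2.imwrite('pics/w5b.png',cv2.convertScaleAbs(im[80:340,130:390],alpha=1.6))"
```

```text
to (np.float64(0.5315657394323994), np.float64(-0.20567635859663455), 0.071) dr [-0.0002 -0.0003 -0.0111] xyz [-0.0406  0.1543 17.9275] t 21.35
```

View pics/w5b.png

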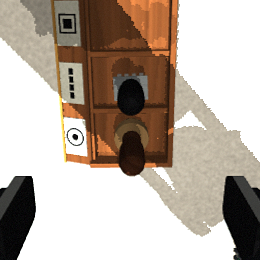

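The date stamp is still upright in the third place, with its handle top at (261,181) in w5. The round stamp is in the fourth, at (262,242).

```bash
python3 - <<'E'
from h import *
c=ctrl.calibration("wrist");c["world_from_camera"]=np.load("w5.npy")
cs,sn=np.cos(OLD[2]),np.sin(OLD[2])
for uv in((261,181),(262,242)):
    p=plane(c,uv,.096);d=p[:2]-OLD[:2];print(1000*np.array([cs*d[0]+sn*d[1],-sn*d[0]+cs*d[1]]))
E
```

```text
[  1.6683 -28.9802]
[  2.6246 -88.8108]
```

send_rows:
  dr:
    - [0,0,0]
    - [0,0,0]
    - [0,0,0]
    - [0,0,0]
    - [0,0,0]
    - [0,0,0]
    - [0,0,0]
    - [0,0,0]
  xyz:
    - [0,0.1,1]
    - [0,0.1,5]
    - [0,0.1,10]
    - [0,0.1,14]
    - [0,0.1,16.5]
    - [0,0.1,17.9]
    - [0,0.1,17.9]
    - [0,0.1,17.9]
  jaw: [100,100,100,100,100,100,80,50]

```text
time_s: 22.4
eef_pos: [0.5317, -0.2059, 0.0724]
eef_rot: [0.001, 0.604, 0.797, 0.0]
wrist_force: [0.2, -0.7, -0.3]
opening: 0.601
grasp_force: 0.0
```

send_rows:
  dr:
    - [0,0,0]
    - [0,0,0]
    - [0,0,0]
    - [0,0,0]
    - [0,0,0]
    - [0,0,0]
    - [0,0,0]
    - [0,0,0]
  xyz:
    - [0,0,0]
    - [0,0,0]
    - [0,0,0]
    - [0,0,0]
    - [0,0,0]
    - [0,0,0]
    - [0,0,0]
    - [0,0,0]
  jaw: [40,20,10,10,10,10,10,10]

```text
time_s: 23.4
eef_pos: [0.5318, -0.206, 0.0726]
eef_rot: [0.001, 0.604, 0.797, 0.0]
wrist_force: [0.1, 1.0, 6.6]
opening: 0.288
grasp_force: 58.8
```

send_rows:
  dr:
    - [0,0,0]
    - [0,0,0]
    - [0,0,0]
    - [0,0,0]
    - [0,0,0]
    - [0,0,0]
    - [0,0,0]
    - [0,0,0]
  xyz:
    - [0,0,-1]
    - [0,0,-3]
    - [0,0,-5.5]
    - [0,0,-8]
    - [0,0,-10.5]
    - [0,0,-12.5]
    - [0,0,-14]
    - [0,0,-14]
  jaw: [10,10,10,10,10,10,10,10]

```text
time_s: 24.4
eef_pos: [0.5315, -0.2058, 0.2126]
eef_rot: [0.001, 0.604, 0.797, 0.0]
wrist_force: [-0.4, -0.6, -2.2]
opening: 0.288
grasp_force: 58.9
```

```bash
python3 -c "
from h import *
go(*place(NEW,-.030,0),.21,NEW[2])"
```

```text
to (np.float64(0.550596388369383), np.float64(0.16097768300528875), 0.21) dr [0.0145 0.0166 0.1709] xyz [34.7893 11.7621  0.2129] t 24.4
```

send_rows:
  dr:
    - [0,0,0.1]
    - [0,0,0.2]
    - [0,0,0.2]
    - [0,0,0.2]
    - [0,0,0.2]
    - [0,0,0.2]
    - [0,0,0.2]
    - [0,0,0.2]
  xyz:
    - [3,1,0]
    - [8,2.7,0]
    - [13,4.5,0]
    - [18,6.2,0]
    - [23,8,0]
    - [28,9.6,0]
    - [32,11,0]
    - [34.8,11.8,0]
  jaw: [10,10,10,10,10,10,10,10]

```text
time_s: 25.4
eef_pos: [0.5495, 0.1635, 0.2099]
eef_rot: [-0.001, 0.612, 0.791, -0.001]
wrist_force: [0.2, -1.1, -1.4]
opening: 0.29
grasp_force: 58.9
```

send_rows:
  dr:
    - [0,0,0]
    - [0,0,0]
    - [0,0,0]
    - [0,0,0]
    - [0,0,0]
    - [0,0,0]
    - [0,0,0]
    - [0,0,0]
  xyz:
    - [0,0,0]
    - [0,0,0]
    - [0,0,0]
    - [0,0,0]
    - [0,0,0]
    - [0,0,0]
    - [0,0,0]
    - [0,0,0]
  jaw: [10,10,10,10,10,10,10,10]

```text
time_s: 26.4
eef_pos: [0.5504, 0.1616, 0.2113]
eef_rot: [0.0, 0.612, 0.791, 0.0]
wrist_force: [0.2, 0.3, -0.8]
opening: 0.289
grasp_force: 58.9
```

```bash
python3 -c "
from h import *
go(*place(NEW,-.030,0),.0725,NEW[2])
c,im=snap('wrist','w6')"
```

```text
to (np.float64(0.550596388369383), np.float64(0.16097768300528875), 0.0725) dr [ 0.0006 -0.0004 -0.0281] xyz [-0.0628  0.0029 13.8818] t 26.4
```

View pics/w6.png

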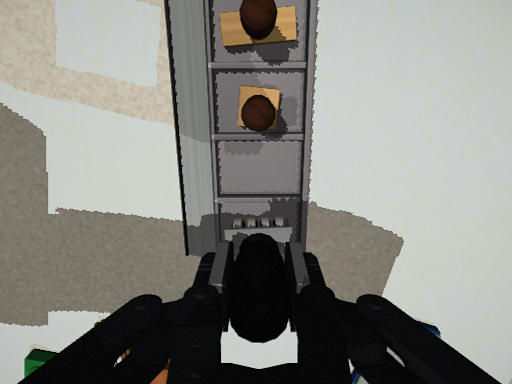

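The square stamp stands centred in the second compartment at (259,107), and the date stamp is held upright above the third. Lowering and releasing.

send_rows:
  dr:
    - [0,0,0]
    - [0,0,0]
    - [0,0,0]
    - [0,0,0]
    - [0,0,0]
    - [0,0,0]
    - [0,0,0]
    - [0,0,0]
  xyz:
    - [0,0,2.5]
    - [0,0,6]
    - [0,0,9.5]
    - [0,0,12]
    - [0,0,13.2]
    - [0,0,13.7]
    - [0,0,13.9]
    - [0,0,13.9]
  jaw: [10,10,10,10,10,10,10,10]

```text
time_s: 27.45
eef_pos: [0.5511, 0.1616, 0.0732]
eef_rot: [0.001, 0.612, 0.791, 0.0]
wrist_force: [0.5, -0.6, -0.8]
opening: 0.292
grasp_force: 59.0
```

send_rows:
  dr:
    - [0,0,0]
    - [0,0,0]
    - [0,0,0]
    - [0,0,0]
    - [0,0,0]
    - [0,0,0]
    - [0,0,0]
    - [0,0,0]
  xyz:
    - [0,0,0]
    - [0,0,0]
    - [0,0,0]
    - [0,0,0]
    - [0,0,0]
    - [0,0,0]
    - [0,0,0]
    - [0,0,0]
  jaw: [10,10,30,40,60,80,100,100]

```text
time_s: 28.45
eef_pos: [0.5504, 0.1615, 0.0723]
eef_rot: [-0.0, 0.612, 0.791, 0.0]
wrist_force: [0.4, 1.2, 1.0]
opening: 0.998
grasp_force: 0.0
```

send_rows:
  dr:
    - [0,0,0]
    - [0,0,0]
    - [0,0,0]
    - [0,0,0]
    - [0,0,0]
    - [0,0,0]
    - [0,0,0]
    - [0,0,0]
  xyz:
    - [0,0,0]
    - [0,0,-1]
    - [0,0,-4]
    - [0,0,-8]
    - [0,0,-12]
    - [0,0,-16]
    - [0,0,-18]
    - [0,0,-18]
  jaw: [100,100,100,100,100,100,100,100]

```text
time_s: 29.45
eef_pos: [0.5516, 0.1617, 0.255]
eef_rot: [0.002, 0.612, 0.791, 0.002]
wrist_force: [-0.6, -0.4, -0.3]
opening: 0.997
grasp_force: 0.0
```

```bash
python3 -c "
from h import *
go(*place(OLD,-.088,.002),.25,OLD[2])"
```

```text
to (np.float64(0.5488209808473944), np.float64(-0.2631503235173727), 0.25) dr [ 0.0464  0.0083 -0.2095] xyz [-41.0605 -10.9047   0.4808] t 29.45
```

send_rows:
  dr:
    - [0,0,-0.1]
    - [0,0,-0.2]
    - [0,0,-0.2]
    - [0,0,-0.2]
    - [0,0,-0.2]
    - [0,0,-0.2]
    - [0,0,-0.2]
    - [0,0,-0.2]
  xyz:
    - [-5,-1.4,0.2]
    - [-11,-3,0.2]
    - [-17,-4.7,0.2]
    - [-23,-6.3,0.2]
    - [-29,-8,0.2]
    - [-34,-9.4,0.2]
    - [-38.5,-10.5,0.2]
    - [-41,-10.9,0.2]
  jaw: [100,100,100,100,100,100,100,100]

```text
time_s: 30.45
eef_pos: [0.5466, -0.2646, 0.2488]
eef_rot: [-0.001, 0.605, 0.796, -0.0]
wrist_force: [-0.0, -0.1, 0.1]
opening: 1.002
grasp_force: 0.0
```

send_rows:
  dr:
    - [0,0,0]
    - [0,0,0]
    - [0,0,0]
    - [0,0,0]
    - [0,0,0]
    - [0,0,0]
    - [0,0,0]
    - [0,0,0]
  xyz:
    - [0,0,0]
    - [0,0,0]
    - [0,0,0]
    - [0,0,0]
    - [0,0,0]
    - [0,0,0]
    - [0,0,0]
    - [0,0,0]
  jaw: [100,100,100,100,100,100,100,100]

```text
time_s: 31.45
eef_pos: [0.5475, -0.2628, 0.2503]
eef_rot: [-0.0, 0.604, 0.797, -0.0]
wrist_force: [0.2, -0.3, -0.1]
opening: 0.999
grasp_force: 0.0
```

```bash
python3 -c "
from h import *
go(*place(OLD,-.088,.002),.072,OLD[2])
c,im=snap('wrist','w7');np.save('w7.npy',c['world_from_camera'])
cv2.imwrite('pics/w7b.png',cv2.convertScaleAbs(im[80:340,130:390],alpha=1.6))"
```

```text
to (np.float64(0.5488209808473944), np.float64(-0.2631503235173727), 0.072) dr [-0.0004 -0.0004 -0.0114] xyz [-0.0751  0.1216 17.8265] t 31.45
```

View pics/w7b.png

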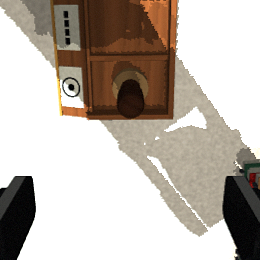

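The round stamp's handle top is at (261,182), the same alignment the date stamp had. Picking it.

send_rows:
  dr:
    - [0,0,0]
    - [0,0,0]
    - [0,0,0]
    - [0,0,0]
    - [0,0,0]
    - [0,0,0]
    - [0,0,0]
    - [0,0,0]
  xyz:
    - [0,0.1,1]
    - [0,0.1,5]
    - [0,0.1,10]
    - [0,0.1,14]
    - [0,0.1,16.5]
    - [0,0.1,17.9]
    - [0,0.1,17.9]
    - [0,0.1,17.9]
  jaw: [100,100,100,100,100,100,80,50]

```text
time_s: 32.5
eef_pos: [0.5492, -0.263, 0.0725]
eef_rot: [0.001, 0.604, 0.797, -0.0]
wrist_force: [0.0, 0.2, 0.9]
opening: 0.604
grasp_force: 0.0
```

send_rows:
  dr:
    - [0,0,0]
    - [0,0,0]
    - [0,0,0]
    - [0,0,0]
    - [0,0,0]
    - [0,0,0]
    - [0,0,0]
    - [0,0,0]
  xyz:
    - [0,0,0]
    - [0,0,0]
    - [0,0,0]
    - [0,0,0]
    - [0,0,0]
    - [0,0,0]
    - [0,0,0]
    - [0,0,0]
  jaw: [40,20,10,10,10,10,10,10]

```text
time_s: 33.5
eef_pos: [0.5492, -0.263, 0.0726]
eef_rot: [0.001, 0.604, 0.797, -0.0]
wrist_force: [-1.4, 0.5, 6.3]
opening: 0.286
grasp_force: 58.7
```

send_rows:
  dr:
    - [0,0,0]
    - [0,0,0]
    - [0,0,0]
    - [0,0,0]
    - [0,0,0]
    - [0,0,0]
    - [0,0,0]
    - [0,0,0]
  xyz:
    - [0,0,-1]
    - [0,0,-3]
    - [0,0,-5.5]
    - [0,0,-8]
    - [0,0,-10.5]
    - [0,0,-12.5]
    - [0,0,-14]
    - [0,0,-14]
  jaw: [10,10,10,10,10,10,10,10]

```text
time_s: 34.5
eef_pos: [0.549, -0.2628, 0.2128]
eef_rot: [0.001, 0.604, 0.797, 0.0]
wrist_force: [-0.8, -0.4, -0.7]
opening: 0.292
grasp_force: 58.8
```

```bash
python3 -c "
from h import *
go(*place(NEW,-.094,0),.21,NEW[2])"
```

```text
to (np.float64(0.5668020168907331), np.float64(0.09906340674990478), 0.21) dr [0.0152 0.0188 0.1713] xyz [34.3609 11.5008  0.2324] t 34.5
```

send_rows:
  dr:
    - [0,0,0.1]
    - [0,0,0.2]
    - [0,0,0.2]
    - [0,0,0.2]
    - [0,0,0.2]
    - [0,0,0.2]
    - [0,0,0.2]
    - [0,0,0.2]
  xyz:
    - [3,1,0]
    - [8,2.7,0]
    - [13,4.5,0]
    - [18,6.2,0]
    - [23,8,0]
    - [28,9.5,0]
    - [32,10.9,0]
    - [34.4,11.5,0]
  jaw: [10,10,10,10,10,10,10,10]

```text
time_s: 35.5
eef_pos: [0.5652, 0.1021, 0.2099]
eef_rot: [-0.001, 0.612, 0.791, -0.001]
wrist_force: [0.8, 0.0, -1.9]
opening: 0.291
grasp_force: 58.9
```

send_rows:
  dr:
    - [0,0,0]
    - [0,0,0]
    - [0,0,0]
    - [0,0,0]
    - [0,0,0]
    - [0,0,0]
    - [0,0,0]
    - [0,0,0]
  xyz:
    - [0,0,0]
    - [0,0,0]
    - [0,0,0]
    - [0,0,0]
    - [0,0,0]
    - [0,0,0]
    - [0,0,0]
    - [0,0,0]
  jaw: [10,10,10,10,10,10,10,10]

```text
time_s: 36.5
eef_pos: [0.5661, 0.0999, 0.2113]
eef_rot: [0.0, 0.612, 0.791, 0.0]
wrist_force: [0.9, -0.1, -1.2]
opening: 0.289
grasp_force: 58.9
```

```bash
python3 -c "
from h import *
go(*place(NEW,-.094,0),.0725,NEW[2])
c,im=snap('wrist','w8')"
```

```text
to (np.float64(0.5668020168907331), np.float64(0.09906340674990478), 0.0725) dr [ 0.0007  0.     -0.0286] xyz [-0.0948  0.044  13.8827] t 36.5
```

View pics/w8.png

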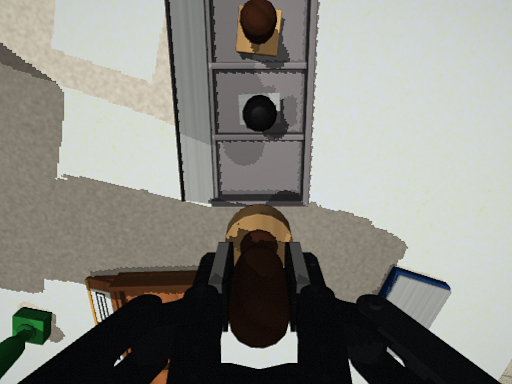

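The date stamp is centred in the third compartment at (260,107), and the round stamp is held upright over the fourth. Lowering and releasing.

send_rows:
  dr:
    - [0,0,0]
    - [0,0,0]
    - [0,0,0]
    - [0,0,0]
    - [0,0,0]
    - [0,0,0]
    - [0,0,0]
    - [0,0,0]
  xyz:
    - [0,0,2.5]
    - [0,0,6]
    - [0,0,9.5]
    - [0,0,12]
    - [0,0,13.2]
    - [0,0,13.7]
    - [0,0,13.9]
    - [0,0,13.9]
  jaw: [10,10,10,10,10,10,10,10]

```text
time_s: 37.55
eef_pos: [0.5668, 0.0999, 0.0732]
eef_rot: [0.001, 0.612, 0.791, 0.0]
wrist_force: [0.4, 0.0, -1.2]
opening: 0.284
grasp_force: 58.9
```

send_rows:
  dr:
    - [0,0,0]
    - [0,0,0]
    - [0,0,0]
    - [0,0,0]
    - [0,0,0]
    - [0,0,0]
    - [0,0,0]
    - [0,0,0]
  xyz:
    - [0,0,0]
    - [0,0,0]
    - [0,0,0]
    - [0,0,0]
    - [0,0,0]
    - [0,0,0]
    - [0,0,0]
    - [0,0,0]
  jaw: [10,10,30,40,60,80,100,100]

```text
time_s: 38.55
eef_pos: [0.5661, 0.0999, 0.0723]
eef_rot: [-0.0, 0.612, 0.791, -0.0]
wrist_force: [0.8, 0.1, -0.3]
opening: 1.0
grasp_force: 0.0
```

send_rows:
  dr:
    - [0,0,0]
    - [0,0,0]
    - [0,0,0]
    - [0,0,0]
    - [0,0,0]
    - [0,0,0]
    - [0,0,0]
    - [0,0,0]
  xyz:
    - [0,0,0]
    - [0,0,-1]
    - [0,0,-4]
    - [0,0,-8]
    - [0,0,-12]
    - [0,0,-16]
    - [0,0,-18]
    - [0,0,-18]
  jaw: [100,100,100,100,100,100,100,100]

```text
time_s: 39.55
eef_pos: [0.5673, 0.0999, 0.255]
eef_rot: [0.002, 0.612, 0.791, 0.001]
wrist_force: [-0.3, 0.1, -0.5]
opening: 1.003
grasp_force: 0.0
```

```bash
python3 -c "
from h import *
c,im=snap('wrist','w9');_,s=snap('scene','s9')
cv2.imwrite('pics/end.png',np.vstack([im[0:260,120:400],cv2.resize(s[190:300,260:420],(280,192))]))"
```

```text
(no output)
```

View pics/end.png

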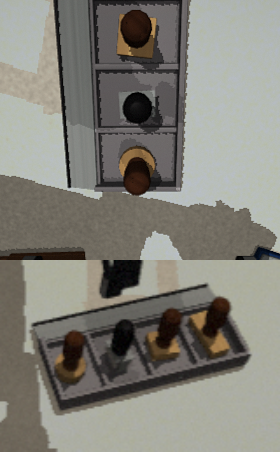

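All four stamps stand upright, one per compartment: long, square, date, round from left to right. In the scene crop they appear right to left at (213,330), (165,335), (120,345) and (72,355). The gripper is clear of them.

```bash
python3 -c "
from bench import ctrl
print(ctrl.hand_in())"
```

```text
the job is handed in; nothing more can be done
None
```

All four stamps (long, square, date, round from left to right) are standing upright and released in the new grey rack, in their original order, and the job was handed in at about 40 s; no verdict came back.

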